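# Thread the return spring onto the branch press

## Task

Fit the blue compression spring back on the upright rod of the green branch press: thread it over the rod end with its bent-in wire end at the bottom, gently twist it a little each way whenever it snags on one of the two brass collars until it drops through, and leave it standing fully home on the seat at the foot of the rod. Never push hard when it snags, and leave the other things on the bench where they are.

Things in the scene. Friction and masses are not known exactly. Their poses are not given: they have to be found in the camera images.
- spring: dark blue compression spring, standing upright on the bench: 65 mm tall, 37 mm outside, 29 mm clear inside, about 0.1 kg. Origin at the centre of its lower end, z up along its axis. Its bent-in wire end (see spring_end) is on its own +x side and shows down the bore from above. Grip its upper coils: fingertips no lower than 33 mm above its lower end
- spring_end (a point): centre of the spring's lower end. A bright wire end (tang) 4 mm wide and 4 mm high juts inwards at the very bottom, on the spring's +x side, to 8.5 mm from the axis. The lowest 22 mm of coils are springy: pushed, they slide up by at most 10 mm, yielding from 2.1 N and adding 0.7 N per mm (9 N at the stop, then solid); this point moves up with them
- spring_top (a point): centre of the spring's upper end, 65 mm above its origin
- press: branch press, fixed: green base plate 130 x 100 x 16 mm (x by y) with an upright steel rod in its middle, 14 mm thick with a coned tip, with two notched brass collars (see collar_up_top, collar_low_top), and a low notched jaw (34 mm high) on the base's -x end. Origin under the base's centre, z up. More than 20 N between spring and press damages the spring
- collar_up_top (a point): centre of the upper collar's upper face, 70 mm above the bench. Collar 25 mm across, 5 mm thick, with one notch 38 degrees wide, cut in to the rod, that lets the tang pass within about 6 degrees of its middle. The notch looks roughly to the press's own +x but is set up to 46 degrees (0.8 rad) either way, not measured: find it by twisting the spring under light pressure until the tang drops in
- collar_low_top (a point): centre of the lower collar's upper face, 42 mm above the bench. A collar just like the upper one; its notch is set on its own, again up to 46 degrees either way from the press's +x, not measured. Neither collar turns in use
- rod_tip (a point): top of the rod, on its axis, 98 mm above the bench
- rod_seat (a point): centre of the round steel seat (52 mm across) at the foot of the rod, 20 mm above the bench: the spring's lower end must rest on it
- bonsai: small bonsai tree in an oblong terracotta pot 164 x 124 mm, about 230 mm tall; origin under the pot's centre. Leave it alone
- saucer: black plastic pot saucer, 110 mm across, 22 mm high; origin under its centre. Leave it alone
- pot: empty blue ceramic pot, 100 mm across, 60 mm high; origin under its centre. Leave it alone
- spare_spring: small brass spring, 24 mm across, 22 mm high, too small for the rod; origin under its centre. Leave it alone
- jar: amber glass jar with dark cap, 56 mm across, 70 mm high; origin under its centre. Leave it alone
- shears: bonsai shears lying flat, 170 mm long, black handles; origin at the middle, x towards the blade tips. Leave them alone
- brush: small hand brush lying flat, x towards the bristles. Leave it alone
Not all that is in view belongs to the job. There is more than one size of the spring; the one meant has the size given above.

How it is judged:
By the outcome, as a careful person would: the job done as asked, in the order asked, and still so for the second after the job is handed in, with the robot touching nothing.
It also fails if it takes over 72 s, if anything falls off the work surface, if the arm or the gripper's body presses on something with over 40 N, if the wrist force passes 120 N, or if a joint passes its speed limit or range.

## Robot

A 6-joint arm with a two-finger parallel gripper is mounted at the origin on the work surface. World frame = base frame: x ahead of the robot, y to its left, z up, the work surface at z = 0. Lengths are in m, angles in rad, forces in N, time in s.
With the tool pointing down it reaches from about 0.4 to 0.825 m from the base axis. Payload 7 kg.
Tool frame: the origin (TCP) lies at the very end of the fingers, on their centre line; the grasp point (between the pads) lies 19 mm behind it; y points along the fingers, x is the direction in which the jaws open and shut, and the axes are right-handed (so a half turn about y gives the same grasp; the last joint's range is limited). The gripper opens to 88 mm and grips with 3 to 60 N. Pads are 19 mm wide; open, the fingers measure 130 mm over their backs; the gripper's body (78 mm by 193 mm) begins 47 mm behind the grasp point.
Start: joints at [-0.867, 0.359, 0.012, 0, -1.224, -0.288], TCP at [0.273, -0.617, 0.227] pointing down, gripper open.
Joint ranges: [-3.07, 3.07], [-1.43, 2.12], [-1.02, 1.25], [-3.03, 1.67], [-3.05, -0], [-3.03, 3.03]. Speed limits (rad/s): [2.39, 2.39, 3.01, 3.14, 3.14, 3.14].

## Interface

Orientations are given as [roll, pitch, yaw] about the fixed x, y, z axes, in that order (R = Rz(yaw) Ry(pitch) Rx(roll)).
In Python, from station import arm gives the robot as it stands.
- The arm moves only by the tool move_arm, never from a script. Its arguments are lists of equal length, an entry for each row: "jaw": the closure, from 0 (fully open) to 1 (shut); "offset": the shift along the tool's x, y, z in m, a list of three; "roll": the turn about the tool's y in rad. In form: {"jaw": [jaw, ...], "offset": [[dx, dy, dz], ...], "roll": [roll, ...]}. A call has 1 to 5 rows; each row shifts and turns the commanded pose from where the row before left it, along the tool's axes as they then stand; what a row does not reach is not made up. A row lasts 1/8 s, in which the tool goes at most 62.5 mm and 10.7 degrees, less where a joint would pass 70% of its speed; a pose out of reach is approached as far as the arm can. A call is refused whole if a number of a shift passes 0.0625 or a number of a turn 0.188, either way. A call with a gripper value outside its range is refused whole. The fingers move at their own pace and stop on an object; "grip_force" is the grip in N (left out, the last holds). Time passes only in rows, so rows that do not move let the fingers close. It gives the time, the measured TCP pose, the force and the opening at its end, in the units of the state.
- arm.get_state(): the state, without advancing time (a new reading comes with each control period).
- arm.grab_frame(name): name is "scene" or "top" or "wrist"; returns a dict with "pixels" (480x640x3 uint8, blue, green, red), "fovy" (degrees; the focal length in pixels is half the picture's height over the tangent of half this angle, whatever the lens; pixels are square), "cx", "cy" (the principal point, pixels), "dist_coeffs" ([k1, k2, p1, p2, k3] as OpenCV has them; the pictures are not rectified), "position" and "attitude" of the camera in the world; the wrist camera has in their place "hand_eye" (4x4, takes a point from camera to tool coordinates, whose origin is the TCP and whose axes are the tool frame's). Camera axes: x right, y down, z forward; pixel columns grow to the right and rows downward; lengths in m; the calibration is good to about 2 mm. A picture is of the moment at which its call begins: read the wrist's pose just before it. There is no depth.
- arm.job_done(): hands the job in, once; it reports no verdict.
Trained networks look in a picture, given as the dict that the camera call returned (one of the last four; its "shot" number tells which), for a name from the list of things; names that differ only in an ending like _2 or _b are one class to them, and where a whole thing is asked for, a point or a joint stands for the part that bears it (a point fixed in the world has none). Each returns a list of dicts, best first, with "p" (0 to 1); they miss things now and then, are a little off and sometimes report something else, mostly with a low value. They report only what shows in the picture. A call takes as long as a camera call. They do not tell look-alikes from the thing itself.
- arm.recognise(picture, thing): "position" ([x, y, z] in m, in world coordinates, good to about 4 mm: the middle of the surface that is visible of it).
- arm.landmark_of(picture, thing): "position" ([x, y, z] in m, in world coordinates, good to about 4 mm: a listed point, or the origin of a listed thing).
The state is a dict: "t": time; "q": joint angles; "qd": joint speeds; "joint_efforts": joint torques, N m; "eef_pos": TCP position; "ee_rot": TCP orientation; "force": force on the tool from outside, world axes, zero at the start; "moment": the same for the moment, N m; "width": finger opening in m.
Only numpy, scipy, OpenCV 4.12 (cv2) and the standard library are available. Lean on these libraries where they do the work, as an engineer would, in place of code of your own. Each camera call takes 0.05 s, during which the arm holds its last target.

## Working session

There is one attempt and no reset: what is moved stays moved. The work goes in short steps, Python scripts to look and compute and a tool call to move; the robot and the scene stay as the last step left them, time stands still between calls to the robot, and variables do not carry over. Pictures are saved under pics/ and viewed, and the job is handed in when it is done.

Besides the shell and the picture viewer there is one more tool, called after "Emit:" as name(argument=value, ...) on one line, values as JSON. move_arm: Moves the arm, as the interface text tells. Its arguments: {"type":"object","properties":{"jaw":{"type":"array","items":{"type":"number"}},"offset":{"type":"array","items":{"type":"array","items":{"type":"number"}}},"roll":{"type":"array","items":{"type":"number"}},"grip_force":{"type":"number"}},"required":["jaw","offset","roll"]}

```bash
ls; mkdir -p pics
python3 - <<'E'
from station import arm
import cv2
s=arm.get_state()
print({k:s[k] for k in s})
for n in ["scene","top"]:
    f=arm.grab_frame(n); cv2.imwrite(f"pics/{n}0.png",f["pixels"])
    print({k:v for k,v in f.items() if k!="pixels"})
    for th in ["spring","spring_top","press","rod_tip","rod_seat"]:
        for r in arm.landmark_of(f,th)[:3]: print(n,th,r)
E
```

```text
pics
{'t': 0.0, 'q': array([-8.66882536e-01,  3.59395076e-01,  1.10537376e-02, -3.31177992e-04,
       -1.22410243e+00, -2.88120645e-01]), 'qd': array([ 6.65031990e-04, -3.29679135e-04,  5.67763547e-04,  3.71753133e-05,
       -4.33299267e-04,  8.91553052e-04]), 'joint_efforts': array([-4.05343872e-04, -5.82710123e+01,  2.93040562e+01,  6.99718907e+00,
        6.58313889e-03, -1.79835492e-04]), 'eef_pos': array([ 0.27242556, -0.61704653,  0.22561858]), 'ee_rot': array([-1.57062666e+00, -1.66800241e-03,  1.98647654e+00]), 'force': array([0.42176743, 0.56211741, 0.73688703]), 'moment': array([-0.03349899,  0.01497345,  0.00143755]), 'width': 0.08789251945515754}
{'fovy': 55.69917763264794, 'cx': 315.70245629146274, 'cy': 241.1630232200282, 'dist_coeffs': array([-0.0161373,  0.       ,  0.       ,  0.       ,  0.       ]), 'position': array([ 1.04828997, -0.49758285,  0.77893975]), 'attitude': array([-2.36283759,  0.00675748,  0.63710244]), 'shot': 1}
scene spring {'position': [0.5569, 0.1907, 0.0034], 'p': 0.86}
scene spring {'position': [0.4903, 0.1383, -0.0038], 'p': 0.78}
scene spri
[... 665 characters left out ...]
019]), 'attitude': array([-3.08828664,  0.01866832, -1.58346596]), 'shot': 2}
top spring {'position': [0.6209, 0.2218, -0.004], 'p': 0.46}
top spring {'position': [0.4928, 0.1383, 0.0056], 'p': 0.44}
top spring {'position': [0.5618, 0.1867, -0.0028], 'p': 0.42}
top spring_top {'position': [0.56, 0.1902, 0.0677], 'p': 0.65}
top spring_top {'position': [0.4914, 0.1425, 0.0814], 'p': 0.58}
top spring_top {'position': [0.617, 0.2176, 0.0442], 'p': 0.55}
top press {'position': [0.5343, -0.1851, 0.0], 'p': 0.76}
top rod_tip {'position': [0.5354, -0.1847, 0.1004], 'p': 0.79}
top rod_tip {'position': [0.7941, 0.0007, 0.0006], 'p': 0.65}
top rod_seat {'position': [0.5355, -0.1847, 0.0186], 'p': 0.96}
```

View pics/scene0.png

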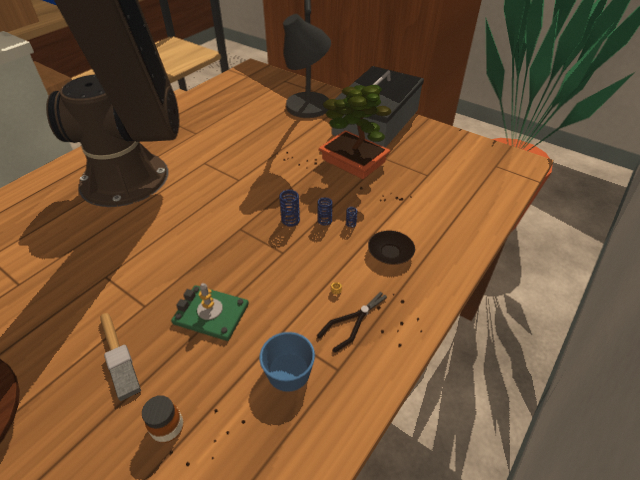

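View pics/top0.png

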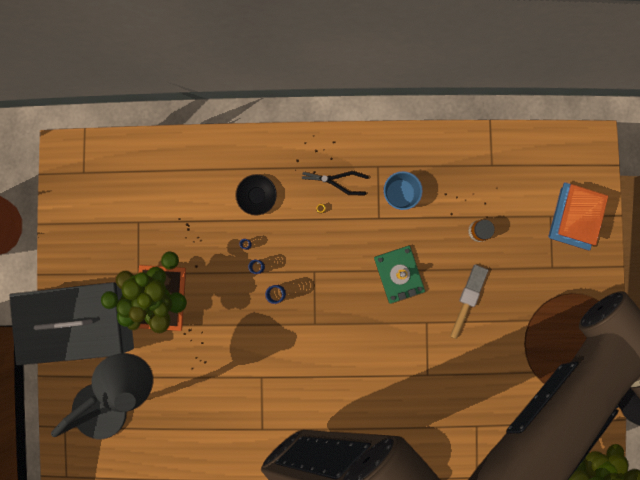

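The three blue springs stand at about (290,208), (325,211) and (351,217) in the scene view. They look roughly 85, 65 and 47 mm tall, so the middle one is the target. The press is at (400,274) in the top view, with its jaw towards the robot.

```bash
cat > h.py <<'E'
from station import arm
import cv2, numpy as np
from scipy.spatial.transform import Rotation as R
def K(f):
    fl=240/np.tan(np.radians(f["fovy"])/2)
    return np.array([[fl,0,f["cx"]],[0,fl,f["cy"]],[0,0,1]])
def pose(f,s=None):
    if "hand_eye" in f:
        T=np.eye(4);T[:3,:3]=R.from_euler("xyz",s["ee_rot"]).as_matrix();T[:3,3]=s["eef_pos"]
        return T@np.array(f["hand_eye"])
    T=np.eye(4);T[:3,:3]=R.from_euler("xyz",f["attitude"]).as_matrix();T[:3,3]=f["position"];return T
def ray(f,T,uv):
    p=cv2.undistortPoints(np.array([[uv]],float),K(f),np.array(f["dist_coeffs"]))[0,0]
    d=T[:3,:3]@np.array([p[0],p[1],1]);return T[:3,3],d/np.linalg.norm(d)
def atz(f,T,uv,z):
    o,d=ray(f,T,uv);return o+d*(z-o[2])/d[2]
def proj(f,T,P):
    Ti=np.linalg.inv(T);P=np.atleast_2d(P).astype(float)
    return cv2.projectPoints(P,cv2.Rodrigues(Ti[:3,:3])[0],Ti[:3,3],K(f),np.array(f["dist_coeffs"]))[0][:,0]
def tri(rays):
    A=np.zeros((3,3));b=np.zeros(3)
    for o,d in rays:
        M=np.eye(3)-np.outer(d,d);A+=M;b+=M@o
    return np.linalg.solve(A,b)
def plan(tgt,yaw=None):
    s=arm.get_state();Rm=R.from_euler("xyz",s["ee_rot"]).as_matrix()
    d=Rm.T@(np.array(tgt)-s["eef_pos"])
    print("t",round(s["t"],2),"pos",s["eef_pos"].round(4),"yaw",s["ee_rot"].round(4)[2],"q",s["q"].round(2),"tool offset",d.round(4),"F",s["force"].round(2),"w",round(s["width"],4))
    if yaw is not None: print("roll total",round(s["ee_rot"][2]-yaw,4))
def wrist(name,save=True):
    s=arm.get_state();f=arm.grab_frame("wrist");
    if save: cv2.imwrite(f"pics/{name}.png",f["pixels"])
    return f,pose(f,s),s
E
python3 - <<'E'
from h import *
f=arm.grab_frame("wrist");print(f["hand_eye"],f["fovy"],f["cx"],f["cy"],f["dist_coeffs"])
plan([0.56,0.10,0.28])
f=arm.grab_frame("top");T=pose(f)
im=f["pixels"][180:360,210:450];cv2.imwrite("pics/topz.png",cv2.resize(im,None,fx=3.3,fy=3.3,interpolation=cv2.INTER_CUBIC))
E
```

```text
[[ 9.99999983e-01 -1.61278336e-04 -9.42810867e-05  5.70028903e-04]
 [ 4.62636547e-05 -2.75163662e-01  9.61397398e-01 -1.58831333e-01]
 [-1.80995302e-04 -9.61397386e-01 -2.75163650e-01  7.38938493e-02]
 [ 0.00000000e+00  0.00000000e+00  0.00000000e+00  1.00000000e+00]] 68.47625073356213 317.2940907273004 240.5255590544862 [-0.01753865  0.          0.          0.          0.        ]
t 0.65 pos [ 0.2726 -0.6175  0.2266] yaw 1.9866 q [-0.87  0.36  0.01  0.   -1.22 -0.29] tool offset [ 0.5402 -0.0534 -0.5527] F [0.27 0.9  0.04] w 0.0874
```

View pics/topz.png

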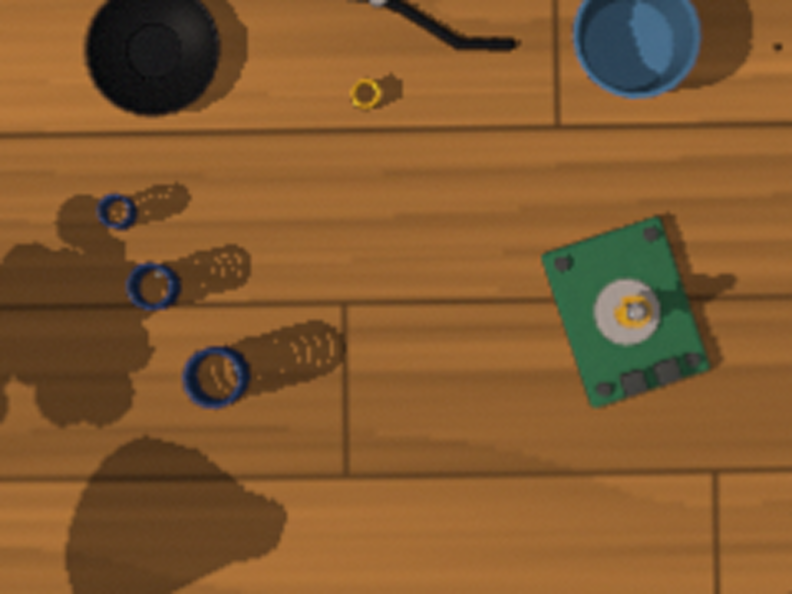

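Emit:
move_arm(jaw=[0, 0, 0, 0, 0], offset=[[0.04, -0.002, -0.042], [0.04, -0.002, -0.042], [0.04, -0.002, -0.042], [0.04, -0.002, -0.042], [0.04, -0.002, -0.042]], roll=[0, 0, 0, 0, 0])

```text
t: 1.32
eef_pos: [0.3845, -0.348, 0.2369]
ee_rot: [-1.571, 0.001, 1.987]
force: [1.2, -0.6, -0.2]
width: 0.0875
```

Emit:
move_arm(jaw=[0, 0, 0, 0, 0], offset=[[0.04, -0.002, -0.042], [0.04, -0.002, -0.042], [0.04, -0.002, -0.042], [0.04, -0.002, -0.042], [0.04, -0.002, -0.042]], roll=[0, 0, 0, 0, 0])

```text
t: 1.95
eef_pos: [0.4958, -0.08, 0.2472]
ee_rot: [-1.572, 0.0, 1.987]
force: [0.8, -0.5, 0.7]
width: 0.0879
```

Run:
```python
from h import *
plan([0.627,0.22,0.25],2.17)
f,T,s=wrist("w1")
```

```text
t 1.95 pos [ 0.4958 -0.08    0.2472] yaw 1.9869 q [ 0.23  0.06 -0.33  0.   -1.18 -1.39] tool offset [ 0.2213 -0.0026 -0.2413] F [ 0.79 -0.53  0.7 ] w 0.0879
roll total -0.1831
```

View pics/w1.png

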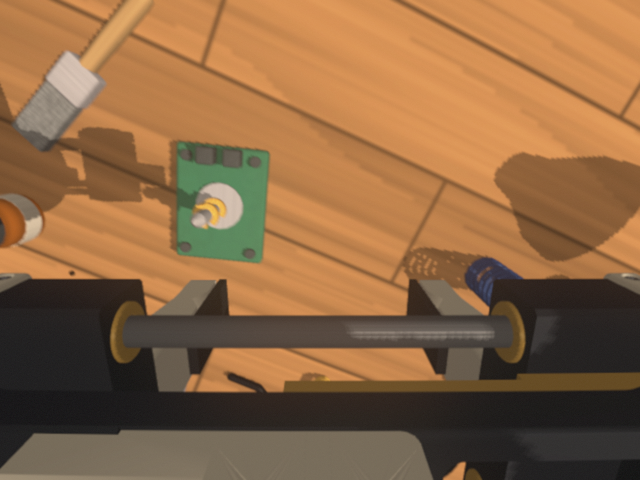

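Looking down the wrist camera, the press is at (220,205) with its jaw pointing up in the image. The large blue spring is at (490,275). I'll move on so the camera sits over the middle spring.

Emit:
move_arm(jaw=[0, 0, 0, 0, 0], offset=[[0.037, 0, -0.04], [0.037, 0, -0.04], [0.037, 0, -0.04], [0.037, 0, -0.04], [0.037, 0, -0.04]], roll=[0, 0, 0, 0, 0])

```text
t: 2.62
eef_pos: [0.6041, 0.1698, 0.2468]
ee_rot: [-1.571, 0.0, 1.987]
force: [0.8, 1.0, -0.3]
width: 0.0875
```

Emit:
move_arm(jaw=[0, 0], offset=[[0.036, 0, -0.04], [0, 0, 0]], roll=[0, 0])

```text
t: 2.88
eef_pos: [0.6263, 0.2203, 0.245]
ee_rot: [-1.57, 0.0, 1.989]
force: [-1.3, -1.0, -0.5]
width: 0.0875
```

Run:
```python
from h import *
plan([0.627,0.22,0.25],2.17)
f,T,s=wrist("w2"); np.savez("w2.npz",T=T)
print(proj(f,T,[[.56,.189,.065],[.56,.189,0]]))
for th in ["spring_top","spring_end"]:
    for r in arm.landmark_of(f,th)[:3]: print(th,r)
cv2.imwrite("pics/w2z.png",cv2.resize(f["pixels"][40:270,180:460],None,fx=2.6,fy=2.6,interpolation=cv2.INTER_CUBIC))
```

```text
t 2.88 pos [0.6263 0.2203 0.245 ] yaw 1.9893 q [ 0.63  0.33  0.01 -0.   -1.25 -1.78] tool offset [-0.0005 -0.005  -0.0005] F [-1.28 -1.01 -0.5 ] w 0.0875
roll total -0.1807
[[314.96318135 140.68134268]
 [315.35105941 140.60890788]]
spring_top {'position': [0.4875, 0.1402, 0.079], 'p': 0.93}
spring_top {'position': [0.6245, 0.2217, 0.0469], 'p': 0.92}
spring_top {'position': [0.5584, 0.19, 0.065], 'p': 0.58}
spring_end {'position': [0.6218, 0.2162, 0.0025], 'p': 0.67}
spring_end {'position': [0.5578, 0.1895, 0.0028], 'p': 0.61}
spring_end {'position': [0.49, 0.141, -0.001], 'p': 0.57}
```

View pics/w2z.png

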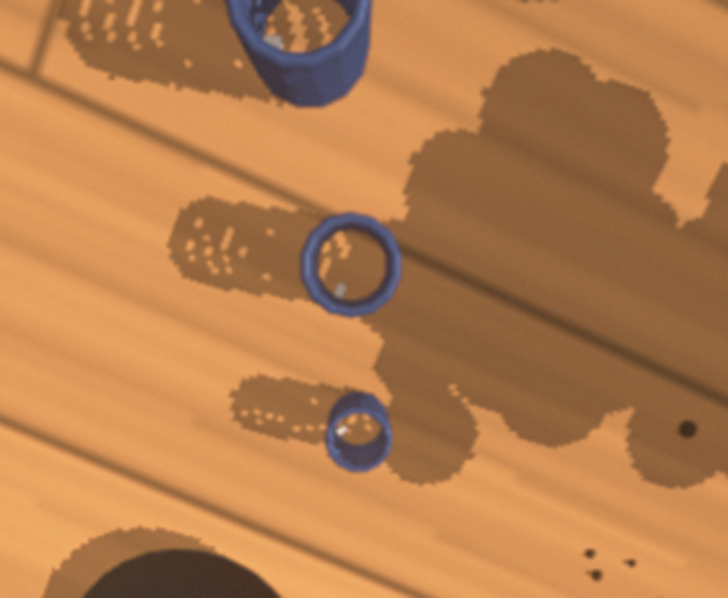

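The middle spring's ring is at about (315,141) in the full image, and its tang shows at about (311,151). I'll take a closer view for the ring and tang.

Emit:
move_arm(jaw=[0, 0, 0], offset=[[-0.008, 0.045, 0], [-0.008, 0.045, 0], [0, 0, 0]], roll=[0, 0, 0])

```text
t: 3.4
eef_pos: [0.6298, 0.1999, 0.1538]
ee_rot: [-1.564, 0.0, 1.984]
force: [-0.4, 0.3, 0.8]
width: 0.0877
```

Run:
```python
from h import *
f,T,s=wrist("w3"); 
im=f["pixels"]; print(s["eef_pos"],s["ee_rot"])
uv=proj(f,T,[[.56,.19,.065],[.56,.19,0]]);print(uv)
u,v=uv[0].astype(int)
hsv=cv2.cvtColor(im,cv2.COLOR_BGR2HSV)
def ring(im,u,v,r):
    m=((im[...,0].astype(int)-im[...,2])>25).astype(np.uint8)
    mm=np.zeros_like(m);y0=max(v-r,0);mm[y0:v+r,u-r:u+r]=m[y0:v+r,u-r:u+r]
    c,_=cv2.findContours(mm,cv2.RETR_CCOMP,cv2.CHAIN_APPROX_NONE)
    for k in sorted(c,key=len)[-2:]:
        e=cv2.fitEllipse(k);print(e); 
    return e
e=ring(im,u,v,50)
im2=cv2.imread("pics/w2.png");e2=ring(im2,315,141,28)
T2=np.load("w2.npz")["T"]
for ff,TT,ee in ((f,T,e),(f,T2,e2)): print(atz(ff,TT,ee[0],.065))
o=[ray(f,T,e[0]),ray(f,T2,e2[0])]
print("tri",tri(o))
cv2.imwrite("pics/w3z.png",cv2.resize(im[v-60:v+60,u-70:u+70],None,fx=5,fy=5,interpolation=cv2.INTER_CUBIC));print(u-70,v-60)
```

```text
[0.629835   0.19992709 0.1537804 ] [-1.56446396e+00  4.91653392e-04  1.98437807e+00]
[[344.35789574 149.6690153 ]
 [338.80404961 148.11109999]]
((342.78045654296875, 150.1968231201172), (44.983577728271484, 45.32619094848633), 23.108869552612305)
((342.6338195800781, 150.2936553955078), (49.45400619506836, 51.12981414794922), 16.70892333984375)
((315.4166564941406, 141.49110412597656), (31.792749404907227, 34.47632598876953), 179.1070098876953)
((314.7262878417969, 141.5165557861328), (36.19108581542969, 37.029869079589844), 173.3970947265625)
[0.5608491  0.18909648 0.065     ]
[0.56077196 0.18910153 0.065     ]
tri [0.5608103  0.18910697 0.06476124]
274 89
```

View pics/w3z.png

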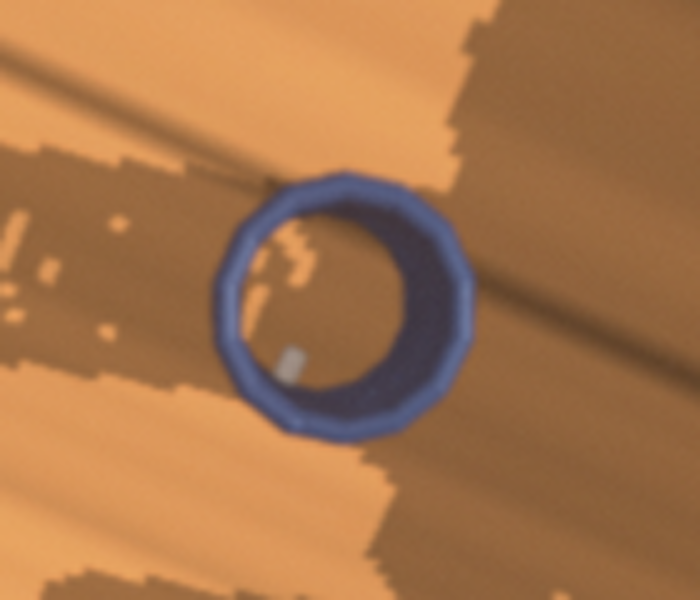

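The triangulated ring-top height is 64.8 mm and its outer diameter is about 36 mm, so this is the right spring. The tang runs from (331.6,166) to (333.4,159) in the full image.

Run:
```python
from h import *
f,T,s=wrist("w3b")
c=np.array([.5608,.1891])
for p in [(297,350),(288,385),(292,366)]:
    P=atz(f,T,(274+p[0]/5,89+p[1]/5),.004); d=P[:2]-c; print(P,np.hypot(*d)*1e3,np.arctan2(d[1],d[0]))
plan([.5608,.1891,.10],2.17)
f=arm.grab_frame("top")
for th in ["bonsai"]: print(arm.recognise(f,th)[:1],arm.landmark_of(f,th)[:1])
```

```text
[0.57254918 0.19070085 0.004     ] 11.857736520988619 0.13541807473324102
[0.57857979 0.19172637 0.004     ] 17.972723416708018 0.14665595079102772
[0.57536016 0.19102815 0.004     ] 14.687275744549773 0.13166068902040376
t 3.5 pos [0.6327 0.202  0.1584] yaw 1.986 q [ 0.6   0.39 -0.11  0.   -1.08 -1.76] tool offset [0.0172 0.0583 0.071 ] F [0.06 0.04 0.69] w 0.0875
roll total -0.184
[{'position': [0.4888, 0.3753, 0.1659], 'p': 0.85}] [{'position': [0.4864, 0.4418, 0.0009], 'p': 0.88}]
```

Run:
```python
from h import *
f,T,s=wrist("w3c"); im=f["pixels"]
m=((im[...,0].astype(int)-im[...,2])>25).astype(np.uint8);mm=np.zeros_like(m)
u,v=proj(f,T,[.5608,.1891,.065])[0].astype(int);r=45
mm[v-r:v+r,u-r:u+r]=m[v-r:v+r,u-r:u+r]
c,_=cv2.findContours(mm,cv2.RETR_EXTERNAL,cv2.CHAIN_APPROX_NONE);e=cv2.fitEllipse(max(c,key=len))
C=atz(f,T,e[0],.065);print(e,C)
# tang: bright grey low-sat pixels inside
hs=cv2.cvtColor(im,cv2.COLOR_BGR2HSV);g=((hs[...,1]<70)&(hs[...,2]>110)).astype(np.uint8)
ys,xs=np.nonzero(g[v-30:v+30,u-30:u+30]);print(len(xs))
p=(xs.mean()+u-30,ys.mean()+v-30);P=atz(f,T,p,.004);d=P-C;print(p,P,np.hypot(*d[:2]),np.arctan2(d[1],d[0]))
plan([*C[:2],.10],2.17)
```

```text
((340.1806335449219, 142.16140747070312), (48.74827194213867, 50.6975212097168), 17.040672302246094) [0.56071359 0.18904852 0.065     ]
178
(np.float64(338.6292134831461), np.float64(140.6573033707865)) [0.55914668 0.19106342 0.004     ] 0.0025524545103845745 2.2317686042688227
t 3.7 pos [0.6329 0.2031 0.1589] yaw 1.9868 q [ 0.6   0.39 -0.11  0.   -1.07 -1.76] tool offset [0.0163 0.0587 0.0719] F [-0.66  0.67 -0.36] w 0.0875
roll total -0.1832
```

Emit:
move_arm(jaw=[0, 0, 0, 0, 0], offset=[[0.008, 0.029, 0.036], [0.008, 0.029, 0.036], [0, 0, 0], [0, 0, 0], [0, 0, 0]], roll=[0, 0, -0.09, -0.093, 0])

```text
t: 4.32
eef_pos: [0.5602, 0.1888, 0.0998]
ee_rot: [-1.573, 0.0, 2.169]
force: [-0.1, -0.9, 0.3]
width: 0.0879
```

Run:
```python
from h import *
plan([.5607,.1890,.036],2.17)
```

```text
t 4.33 pos [0.5602 0.1888 0.0998] yaw 2.1695 q [ 0.66  0.33 -0.34  0.   -0.89 -1.63] tool offset [-0.0001  0.0638 -0.0004] F [-0.15 -0.93  0.31] w 0.0879
roll total -0.0005
```

Emit:
move_arm(jaw=[0, 0, 0], offset=[[0, 0.034, 0], [0, 0.0295, 0], [0, 0, 0]], roll=[0, 0, 0])

```text
t: 4.7
eef_pos: [0.5587, 0.1874, 0.0337]
ee_rot: [-1.567, -0.0, 2.167]
force: [-0.4, 0.8, 0.1]
width: 0.0875
```

Run:
```python
from h import *
plan([.5607,.1890,.036],2.17)
```

```text
t 4.7 pos [0.5587 0.1874 0.0337] yaw 2.1675 q [ 0.66  0.41 -0.4  -0.   -0.76 -1.63] tool offset [ 0.0001 -0.0023 -0.0026] F [-0.38  0.83  0.06] w 0.0875
roll total -0.0025
```

Emit:
move_arm(jaw=[0], offset=[[0, 0, 0]], roll=[0])

```text
t: 4.82
eef_pos: [0.5606, 0.1886, 0.0363]
ee_rot: [-1.572, 0.0, 2.169]
force: [-1.3, 0.6, -0.3]
width: 0.0876
```

Settled on the axis with the TCP at z 36 mm. Closing the jaws.

Emit:
move_arm(jaw=[0.4, 0.7, 1, 1, 1], offset=[[0, 0, 0], [0, 0, 0], [0, 0, 0], [0, 0, 0], [0, 0, 0]], roll=[0, 0, 0, 0, 0], grip_force=20)

```text
t: 5.45
eef_pos: [0.5597, 0.1881, 0.0351]
ee_rot: [-1.571, 0.0, 2.17]
force: [0.5, -1.1, 0.0]
width: 0.0431
```

Emit:
move_arm(jaw=[1, 1], offset=[[0, 0, 0], [0, 0, 0]], roll=[0, 0])

```text
t: 5.7
eef_pos: [0.5597, 0.1881, 0.035]
ee_rot: [-1.571, 0.0, 2.17]
force: [-0.4, -0.2, 0.1]
width: 0.0367
```

Run:
```python
from h import *
plan([.5607,.1890,.036],2.17)
f=arm.grab_frame("scene");cv2.imwrite("pics/s1.png",cv2.resize(f["pixels"][130:290,220:420],None,fx=4,fy=4,interpolation=cv2.INTER_CUBIC))
```

```text
t 5.7 pos [0.5597 0.1881 0.035 ] yaw 2.1696 q [ 0.66  0.41 -0.4   0.   -0.76 -1.63] tool offset [ 0.0002 -0.001  -0.0013] F [-0.35 -0.22  0.1 ] w 0.0367
roll total -0.0004
```

View pics/s1.png

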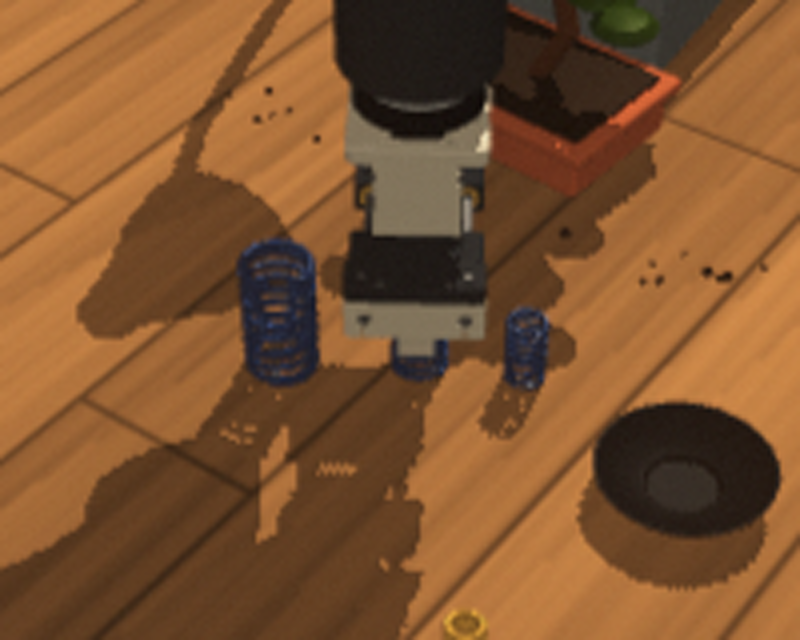

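The gripper holds the spring with a 36.7 mm opening. Lifting it and carrying it to where the camera sits over the press.

Emit:
move_arm(jaw=[1, 1, 1, 1, 1], offset=[[0, -0.02, 0], [0, -0.05, 0], [0, -0.055, 0], [0, -0.05, 0], [-0.04, 0, 0.02]], roll=[0, 0, 0, 0, 0])

```text
t: 6.38
eef_pos: [0.568, 0.1461, 0.2147]
ee_rot: [-1.579, 0.001, 2.173]
force: [-0.5, -0.4, -2.0]
width: 0.0365
```

Emit:
move_arm(jaw=[1, 1, 1, 1, 1], offset=[[-0.05, 0, 0.027], [-0.05, 0, 0.027], [-0.05, 0, 0.027], [-0.05, 0, 0.027], [-0.05, 0, 0.027]], roll=[0, 0, 0, 0, 0])

```text
t: 7.0
eef_pos: [0.5949, -0.1405, 0.2099]
ee_rot: [-1.571, -0.0, 2.17]
force: [1.0, 0.5, -0.9]
width: 0.0365
```

Emit:
move_arm(jaw=[1, 1, 1], offset=[[0, 0, 0], [0, 0, 0], [0, 0, 0]], roll=[0, 0, 0])

```text
t: 7.38
eef_pos: [0.5951, -0.1377, 0.21]
ee_rot: [-1.571, -0.0, 2.171]
force: [0.3, -0.7, -0.6]
width: 0.0369
```

Run:
```python
from h import *
plan([.58,-.126,.21],2.48)
f,T,s=wrist("p1");np.savez("p1.npz",T=T)
print(proj(f,T,[[.535,-.184,.098],[.535,-.184,.02]]))
for th in ["rod_tip","rod_seat","collar_up_top","collar_low_top","press"]:
    for r in arm.landmark_of(f,th)[:1]: print(th,r)
```

```text
t 7.38 pos [ 0.5951 -0.1377  0.21  ] yaw 2.1708 q [ 0.09  0.27 -0.16 -0.   -1.15 -1.06] tool offset [0.0182 0.     0.0058] F [ 0.32 -0.67 -0.61] w 0.0369
roll total -0.3092
[[310.82030914 137.08832632]
 [312.26614877 137.68155394]]
rod_tip {'position': [0.5382, -0.1836, 0.0946], 'p': 0.63}
rod_seat {'position': [0.5391, -0.1864, 0.0192], 'p': 0.78}
collar_up_top {'position': [0.5356, -0.185, 0.068], 'p': 0.6}
collar_low_top {'position': [0.5359, -0.1831, 0.0438], 'p': 0.73}
press {'position': [0.5361, -0.1834, 0.001], 'p': 0.59}
```

View pics/p1.png

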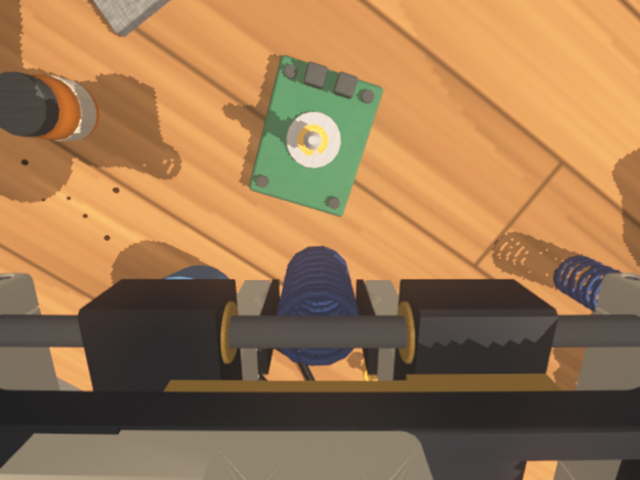

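Run:
```python
import cv2
im=cv2.imread("pics/p1.png")
cv2.imwrite("pics/p1z.png",cv2.resize(im[100:180,270:360],None,fx=7,fy=7,interpolation=cv2.INTER_CUBIC))
cv2.imwrite("pics/p1b.png",cv2.resize(im[40:230,230:400],None,fx=3,fy=3,interpolation=cv2.INTER_CUBIC))
```

```text
(no output)
```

View pics/p1z.png

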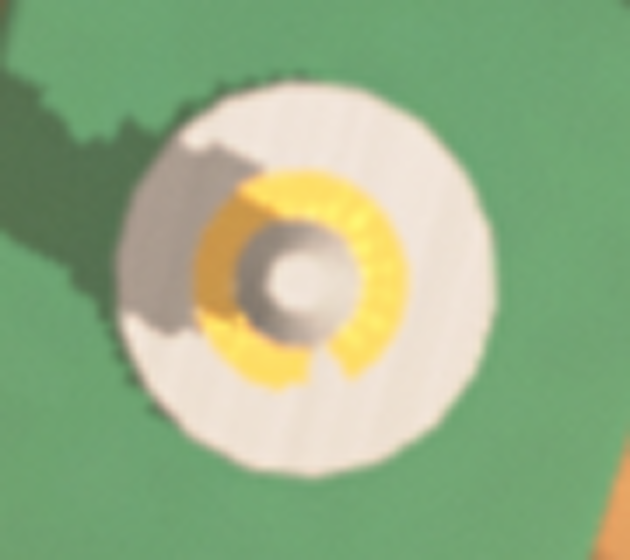

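View pics/p1b.png

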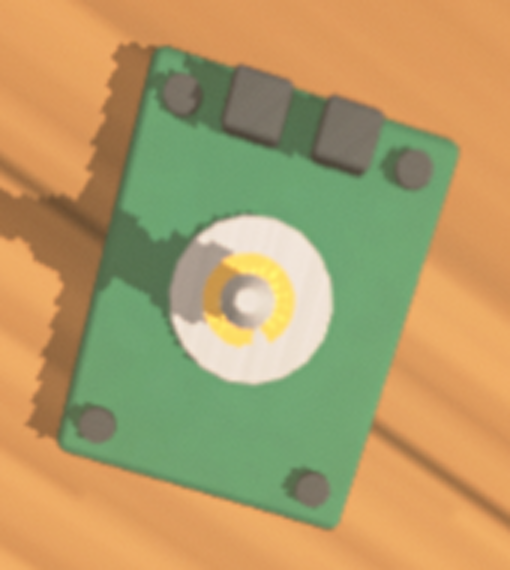

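The press is at about (315,140). The upper collar's notch shows as a gap just below the rod and slightly to the right. I'll lower the camera to see both notches and the rod better.

Emit:
move_arm(jaw=[1, 1, 1, 1, 1], offset=[[0, 0.04, 0], [0, 0.04, 0], [0, 0.03, 0], [0, 0, 0], [0, 0, 0]], roll=[0, 0, 0, 0, 0])

```text
t: 8.3
eef_pos: [0.5961, -0.1388, 0.1014]
ee_rot: [-1.572, 0.001, 2.17]
force: [0.9, 0.2, -0.6]
width: 0.0366
```

Run:
```python
from h import *
plan([.58,-.126,.21],2.48)
f,T,s=wrist("p2");np.savez("p2.npz",T=T)
f2,T2,s2=wrist("p2b")
im=f["pixels"]
u,v=proj(f,T,[.536,-.184,.07])[0].astype(int);print(u,v)
cv2.imwrite("pics/p2z.png",cv2.resize(im[v-50:v+50,u-60:u+60],None,fx=6.6,fy=6,interpolation=cv2.INTER_CUBIC) if 0 else cv2.resize(im[v-50:v+50,u-60:u+60],None,fx=6,fy=6,interpolation=cv2.INTER_CUBIC))
```

```text
t 8.3 pos [ 0.5961 -0.1388  0.1014] yaw 2.1702 q [ 0.09  0.36 -0.29  0.   -0.91 -1.06] tool offset [ 0.0195 -0.1086  0.0059] F [ 0.91  0.23 -0.6 ] w 0.0366
roll total -0.3098
309 137
```

View pics/p2z.png

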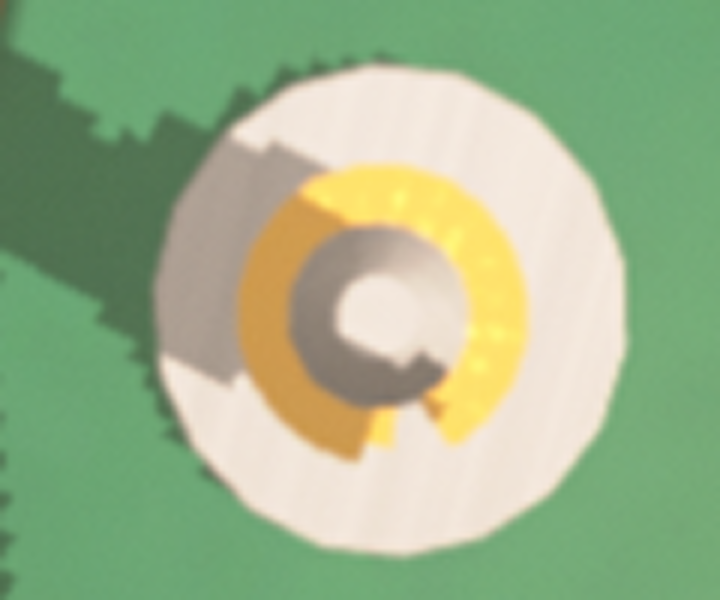

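View pics/p2.png

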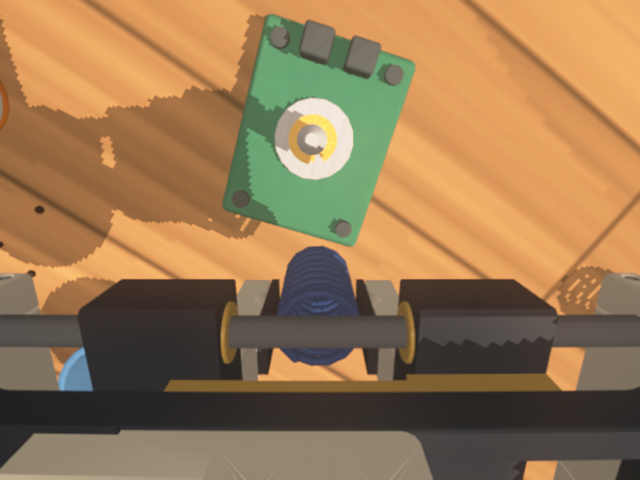

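The close view (zoom origin (249,87), scale 6) shows these points:
- **Upper notch:** edges at about (360,460) and (455,445).
- **Lower notch:** only its left edge shows, at about (395,445).
- **Seat and collar:** centres at about (391,310) and (382,310).

Run:
```python
from h import *
f=arm.grab_frame("wrist");T=np.load("p2.npz")["T"];im=cv2.imread("pics/p2.png")
px=lambda p:(249+(p[0]+.0)/6-0.42,87+p[1]/6-0.42)
hs=cv2.cvtColor(im,cv2.COLOR_BGR2HSV)
# seat+collar+rod blob: not green, in window
w=np.zeros(im.shape[:2],np.uint8)
h=hs[87:187,249:369]
ng=~((h[...,0]>50)&(h[...,0]<90)&(h[...,1]>60));w[87:187,249:369]=ng*255
c,_=cv2.findContours(w,cv2.RETR_EXTERNAL,cv2.CHAIN_APPROX_NONE);c=max(c,key=len);e=cv2.fitEllipse(cv2.convexHull(c))
S=atz(f,T,e[0],.02);print("seat",e,S, "diam mm",e[1][0]/352.6*(T[2,3]-.02)*1e3)
S2=atz(f,T,px((391,310)),.02);print("seat hand",S2)
C=atz(f,T,px((382.5,309.5)),.07);print("collar",C)
for z,n,p in [(.07,"upL",(360,460)),(.07,"upL in",(372,412)),(.07,"upR",(457,445)),(.07,"upR in",(425,398)),(.042,"loL",(395,445)),(.042,"loLin",(388,410))]:
    P=atz(f,T,px(p),z)
    for c0 in (C,S2): d=P-c0;print(n,np.hypot(*d[:2])*1e3,np.degrees(np.arctan2(d[1],d[0])))
# press yaw: base top corners z .016 (rough): corners in p2
cs=[(268,15),(414,62),(355,245),(224,207)]
W=[atz(f,T,p,.016)[:2] for p in cs];W=np.array(W);print(W.mean(0))
for a,b in ((3,0),(2,1)):
    d=W[b]-W[a];print("xaxis(-)",np.linalg.norm(d),np.degrees(np.arctan2(-d[1],-d[0])))
for a,b in ((0,1),(3,2)):
    d=W[b]-W[a];print("y edge",np.linalg.norm(d),np.degrees(np.arctan2(d[1],d[0])))
# same from p1
T1=np.load("p1.npz")["T"]
q=lambda p:(270+p[0]/7-.43,100+p[1]/7-.43)
print("p1 seat",atz(f,T1,q((307,279)),.02),"collar",atz(f,T1,q((301,279)),.07))
print("seat tri",tri([ray(f,T,px((391,310))),ray(f,T1,q((307,279)))]))
```

```text
seat ((313.4312438964844, 138.16978454589844), (80.07130432128906, 82.78193664550781), 176.1409912109375) [ 0.53559498 -0.18271066  0.02      ] diam mm 54.533913694622
seat hand [ 0.53551861 -0.18251282  0.02      ]
collar [ 0.53570775 -0.18260318  0.07      ]
upL 12.91607069440188 25.295601993291648
upL 13.049476923720547 24.58204686236298
upL in 8.689213326705701 28.047334101086616
upL in 8.815266988951421 26.95090589172453
upR 13.17904650055358 63.90032947954368
upR 13.182776253681597 62.98929274297929
upR in 8.306761085895992 60.667243669065776
upR in 8.323270756485508 59.2273089013351
loL 13.087230739770686 37.805853859543724
loL 13.182610184988606 36.99162035060416
loLin 9.625315296872447 34.91430555399388
loLin 9.730402770180007 33.840508500060146
[ 0.53548197 -0.18195809]
xaxis(-) 0.1243781270008517 17.829781390133068
xaxis(-) 0.12540542269334587 18.674890223426264
y edge 0.09502581626730348 108.2457136456843
y edge 0.09687350801306392 107.63825128356054
p1 seat [ 0.53570049 -0.18218905  0.02      ] collar [ 0.5358323  -0.18230941  0.07      ]
seat tri [ 0.53485889 -0.18070125  0.1855376 ]
```

Emit:
move_arm(jaw=[1, 1, 1, 1, 1], offset=[[0, -0.03, 0], [0, -0.03, 0], [0, -0.01, 0], [0, 0, 0], [0, 0, 0]], roll=[0, -0.19, -0.18, -0.18, -0.18])

```text
refused, turn out of range in row 2
```

Run:
```python
from h import *
plan([.5354,-.1838,.17],2.943)
f=arm.grab_frame("wrist")
s=dict(eef_pos=np.array([0.629835,0.19992709,0.1537804]),ee_rot=np.array([-1.56446396,4.91653392e-04,1.98437807]))
T=pose(f,s);c=np.array([.56085,.1891])
for p in [(297,350),(288,385),(292,366)]:
    P=atz(f,T,(274+p[0]/5-.4,89+p[1]/5-.4),.004); d=P[:2]-c; print(P,np.hypot(*d)*1e3,np.arctan2(d[1],d[0]))
```

```text
t 8.45 pos [ 0.5962 -0.1387  0.1018] yaw 2.1699 q [ 0.09  0.36 -0.29  0.   -0.91 -1.06] tool offset [-0.0031 -0.0684  0.0754] F [ 0.05  0.61 -1.48] w 0.0368
roll total -0.7731
[0.57006711 0.1888074  0.004     ] 9.221752715887654 -0.031734961659512645
[0.57604427 0.18981435 0.004     ] 15.211054805727212 0.04698012714405503
[0.57285318 0.18912743 0.004     ] 12.003211781513595 0.0022850462827950857
```

Emit:
move_arm(jaw=[1, 1, 1, 1, 1], offset=[[0, -0.03, 0], [0, -0.03, 0], [0, -0.01, 0], [0, 0, 0], [0, 0, 0]], roll=[-0.15, -0.16, -0.15, -0.16, -0.15])

```text
t: 9.12
eef_pos: [0.5954, -0.1388, 0.1713]
ee_rot: [-1.571, 0.002, 2.945]
force: [-0.3, -0.4, -1.1]
width: 0.0366
```

Run:
```python
from h import *
plan([.5354,-.1838,.17],2.943)
```

```text
t 9.12 pos [ 0.5954 -0.1388  0.1713] yaw 2.9447 q [ 0.09  0.29 -0.21 -0.   -1.06 -0.29] tool offset [0.05   0.0012 0.0559] F [-0.27 -0.36 -1.09] w 0.0366
roll total 0.0017
```

Emit:
move_arm(jaw=[1, 1, 1, 1, 1], offset=[[0.02, 0, 0.02], [0.02, 0, 0.02], [0.01, 0, 0.016], [0, 0, 0], [0, 0, 0]], roll=[0, 0, 0, 0, 0])

```text
t: 9.75
eef_pos: [0.5356, -0.1837, 0.1705]
ee_rot: [-1.571, 0.001, 2.939]
force: [-0.1, 0.2, -1.0]
width: 0.0366
```

Run:
```python
from h import *
plan([.5354,-.1838,.17],2.943)
for n in ("scene","top"):
    f=arm.grab_frame(n);T=pose(f)
    u,v=proj(f,T,[.5357,-.1825,.1])[0].astype(int)
    cv2.imwrite(f"pics/a_{n}.png",cv2.resize(f["pixels"][v-50:v+50,u-60:u+60],None,fx=5,fy=5,interpolation=cv2.INTER_CUBIC))
```

```text
t 9.75 pos [ 0.5356 -0.1837  0.1705] yaw 2.9394 q [ 0.02  0.22 -0.31  0.   -1.03 -0.22] tool offset [0.0001 0.0005 0.0002] F [-0.1   0.23 -1.04] w 0.0366
roll total -0.0036
```

View pics/a_scene.png

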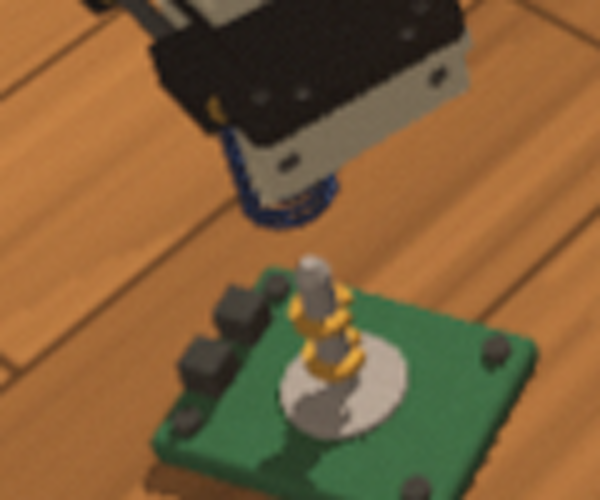

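Run:
```python
from h import *
f=arm.grab_frame("scene");T=pose(f)
u,v=proj(f,T,[.5357,-.1825,.1])[0].astype(int)
z=lambda P:(proj(f,T,P)-[u-60,v-50]+.4)*5
print("tip,seat,bottom",z([[.5357,-.1825,.098],[.5357,-.1825,.02],[.5357,-.1825,.1355]]).round(1))
c=[.5357,-.1825,.1355];r=.0185
print("bottom circle bounds",[ (a.round(0)) for a in (lambda q:(q.min(0),q.max(0)))(z([[c[0]+r*np.cos(t),c[1]+r*np.sin(t),c[2]] for t in np.linspace(0,6.28,60)]))])
for ax in ([.002,0,0],[0,.002,0]): print(ax,(z(np.array(c)+ax)-z(c)).round(1))
im=cv2.imread("pics/a_top.png");cv2.imwrite("pics/a_top2.png",im)
```

```text
tip,seat,bottom [[307.  259.8]
 [342.1 380.3]
 [288.5 196.2]]
bottom circle bounds [array([238., 159.]), array([338., 234.])]
[0.002, 0, 0] [[3.7 2.4]]
[0, 0.002, 0] [[ 3.9 -3.3]]
```

View pics/a_top.png

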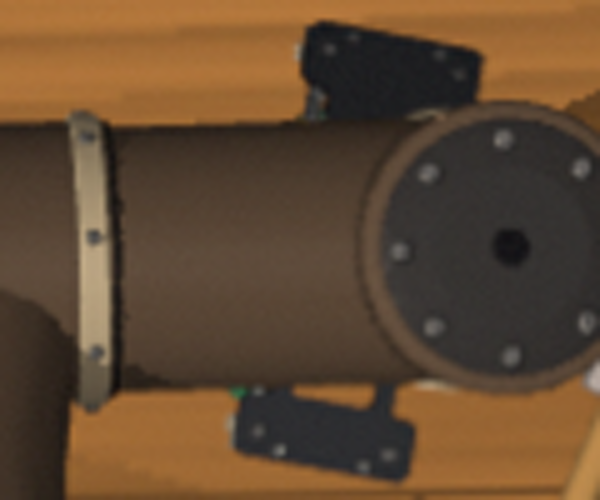

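Run:
```python
from h import *
f=arm.grab_frame("wrist");im=f["pixels"].copy()
Ti=np.linalg.inv(np.array(f["hand_eye"]))
t=np.linspace(0,6.283,100)
big=cv2.resize(im[220:380,250:390],None,fx=5,fy=5,interpolation=cv2.INTER_CUBIC)
for y,r,col in ((.035,.0185,(0,0,255)),(-.030,.0185,(0,255,0)),(-.03,.0145,(0,255,255))):
    P=np.c_[r*np.cos(t),0*t+y,-.0013+r*np.sin(t)]
    q=cv2.projectPoints(P,cv2.Rodrigues(Ti[:3,:3])[0],Ti[:3,3],K(f),f["dist_coeffs"])[0][:,0]
    cv2.polylines(big,[((q-[250,220]+.4)*5).astype(np.int32)],True,col,1)
cv2.imwrite("pics/held.png",big[:600])
g=arm.grab_frame("scene");T=pose(g);u,v=proj(g,T,[.5357,-.1825,.1])[0].astype(int)
big=cv2.resize(g["pixels"][v-35:v+35,u-40:u+30],None,fx=8,fy=8,interpolation=cv2.INTER_CUBIC)
for z,r,col in ((.1355,.0185,(0,0,255)),(.07,.0125,(0,255,0)),(.02,.026,(0,0,255)),(.042,.0125,(0,255,0))):
    q=proj(g,T,np.c_[.5357+r*np.cos(t),-.1825+r*np.sin(t),0*t+z])
    cv2.polylines(big,[((q-[u-40,v-35]+.4)*8).astype(np.int32)],True,col,1)
cv2.imwrite("pics/scn.png",big)
```

```text
(no output)
```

View pics/held.png

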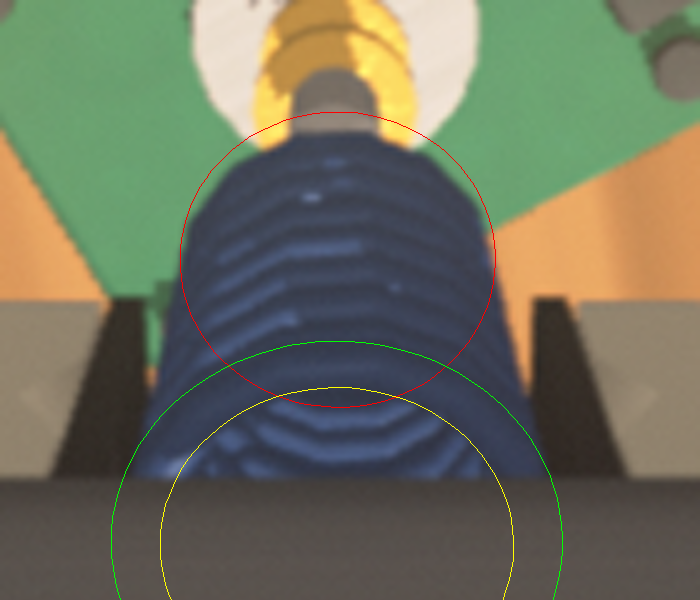

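View pics/scn.png

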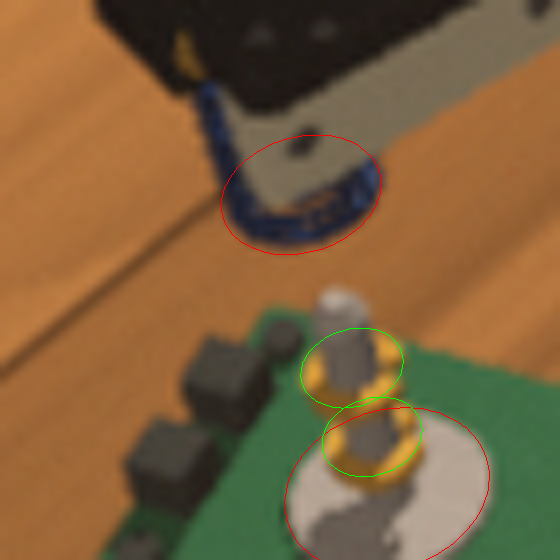

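The held spring looks upright and centred in x in both views, and any lateral offset is about 1 mm. I'll thread it over the tip slowly and watch the force.

Emit:
move_arm(jaw=[1, 1, 1, 1], offset=[[0, 0.02, 0.0006], [0, 0.015, 0], [0, 0.006, 0], [0, 0, 0]], roll=[0, 0, 0, 0])

```text
t: 10.5
eef_pos: [0.5347, -0.1842, 0.1287]
ee_rot: [-1.57, -0.001, 2.94]
force: [-0.5, -0.3, -0.8]
width: 0.0366
```

Emit:
move_arm(jaw=[1, 1, 1], offset=[[0, 0.007, 0], [0, 0.006, 0], [0, 0, 0]], roll=[0, 0, 0])

```text
t: 10.88
eef_pos: [0.5344, -0.1842, 0.1156]
ee_rot: [-1.571, -0.001, 2.939]
force: [0.7, 0.1, -0.8]
width: 0.0369
```

Run:
```python
from h import *
plan([.5354,-.1844,.11],2.943);plan([.5354,-.1844,.11],2.943)
print(arm.get_state()["moment"])
g=arm.grab_frame("scene");T=pose(g);u,v=proj(g,T,[.5357,-.1825,.1])[0].astype(int)
cv2.imwrite("pics/scn2.png",cv2.resize(g["pixels"][v-35:v+35,u-40:u+40],None,fx=8,fy=8,interpolation=cv2.INTER_CUBIC))
```

```text
t 10.88 pos [ 0.5344 -0.1842  0.1156] yaw 2.9395 q [ 0.01  0.28 -0.38 -0.   -0.91 -0.22] tool offset [-0.001   0.0056 -0.    ] F [ 0.7   0.14 -0.76] w 0.0369
roll total -0.0035
t 10.88 pos [ 0.5344 -0.1842  0.1156] yaw 2.9395 q [ 0.01  0.28 -0.38 -0.   -0.91 -0.22] tool offset [-0.001   0.0056 -0.    ] F [ 0.7   0.14 -0.76] w 0.0369
roll total -0.0035
[0.02172475 0.09492194 0.06805714]
```

View pics/scn2.png

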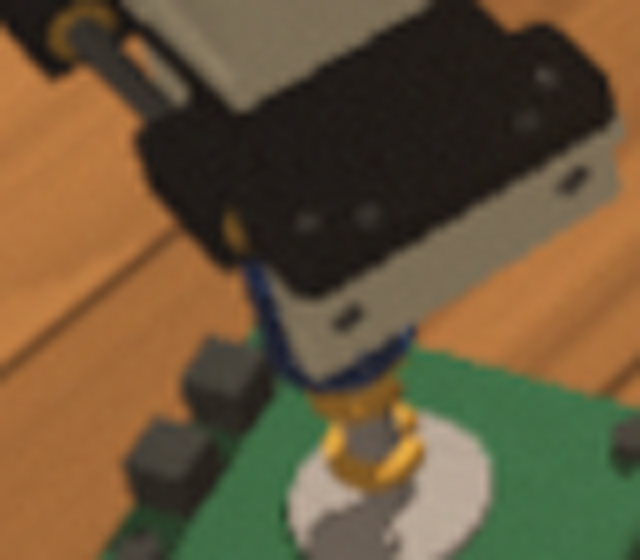

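Over the rod with no contact; the bottom is at about 80 mm. I'll keep easing down through the upper collar.

Emit:
move_arm(jaw=[1, 1, 1, 1], offset=[[-0.001, 0.004, 0], [0, 0.003, 0], [0, 0.002, 0], [0, 0, 0]], roll=[0, 0, 0, 0])

```text
t: 11.42
eef_pos: [0.5356, -0.1844, 0.1069]
ee_rot: [-1.571, -0.0, 2.94]
force: [0.0, -0.7, -0.7]
width: 0.0369
```

Emit:
move_arm(jaw=[1, 1, 1], offset=[[0, 0.002, 0], [0, 0.002, 0], [0, 0, 0]], roll=[0, 0, 0])

```text
t: 11.8
eef_pos: [0.5356, -0.1844, 0.1028]
ee_rot: [-1.571, -0.0, 2.94]
force: [0.3, -1.0, -1.3]
width: 0.0368
```

Emit:
move_arm(jaw=[1, 1, 1, 1], offset=[[0, 0.002, 0], [0, 0.001, 0], [0, 0.001, 0], [0, 0, 0]], roll=[0, 0, 0, 0])

```text
t: 12.3
eef_pos: [0.5357, -0.1844, 0.099]
ee_rot: [-1.571, -0.0, 2.94]
force: [-0.0, -0.3, -0.7]
width: 0.0371
```

Emit:
move_arm(jaw=[1, 1, 1], offset=[[0, 0.002, 0], [0, 0.002, 0], [0, 0, 0]], roll=[0, 0, 0])

```text
t: 12.68
eef_pos: [0.5356, -0.1844, 0.0948]
ee_rot: [-1.571, -0.0, 2.94]
force: [-1.0, 0.1, -1.5]
width: 0.0367
```

The tang passed the upper collar without a snag. Going on to between the collars, then turning towards the lower notch.

Emit:
move_arm(jaw=[1, 1, 1, 1, 1], offset=[[0, 0.003, 0], [0, 0.003, 0], [0, 0, 0], [0, 0, 0], [0, 0, 0]], roll=[0, 0, 0, -0.06, 0])

```text
t: 13.3
eef_pos: [0.5358, -0.1844, 0.0891]
ee_rot: [-1.571, 0.0, 2.999]
force: [-0.6, -0.5, -0.1]
width: 0.0369
```

Emit:
move_arm(jaw=[1, 1, 1], offset=[[0, 0, 0], [0, 0, 0], [0, 0, 0]], roll=[-0.07, -0.07, 0])

```text
t: 13.68
eef_pos: [0.5357, -0.1844, 0.0891]
ee_rot: [-1.571, 0.0, 3.138]
force: [0.2, -0.5, -1.4]
width: 0.0369
```

Run:
```python
from h import *
plan([.5357,-.1843,.08],3.14);print(arm.get_state()["moment"])
```

```text
t 13.68 pos [ 0.5357 -0.1844  0.0891] yaw 3.138 q [ 0.01  0.31 -0.41 -0.   -0.85 -0.02] tool offset [ 0.      0.0091 -0.0001] F [ 0.17 -0.46 -1.45] w 0.0369
roll total -0.002
[ 0.03631485  0.0717154  -0.00503834]
```

Emit:
move_arm(jaw=[1, 1, 1, 1, 1], offset=[[0, 0.003, 0], [0, 0.003, 0], [0, 0.003, 0], [0, 0.002, 0], [0, 0, 0]], roll=[0, 0, 0, 0, 0])

```text
t: 14.3
eef_pos: [0.5356, -0.1844, 0.0778]
ee_rot: [-1.571, -0.0, 3.139]
force: [-0.5, -0.1, -0.8]
width: 0.0368
```

Emit:
move_arm(jaw=[1, 1, 1], offset=[[0, 0.002, 0], [0, 0.001, 0], [0, 0, 0]], roll=[0, 0, 0])

```text
t: 14.68
eef_pos: [0.5357, -0.1844, 0.075]
ee_rot: [-1.571, -0.0, 3.14]
force: [0.1, 0.2, -1.5]
width: 0.0364
```

Emit:
move_arm(jaw=[1, 1, 1, 1], offset=[[0, 0.002, 0], [0, 0.001, 0], [0, 0.001, 0], [0, 0, 0]], roll=[0, 0, 0, 0])

```text
t: 15.18
eef_pos: [0.5357, -0.1844, 0.071]
ee_rot: [-1.571, -0.0, 3.14]
force: [-0.5, -0.2, -1.4]
width: 0.0368
```

Emit:
move_arm(jaw=[1, 1, 1, 1], offset=[[0, 0.002, 0], [0, 0.002, 0], [0, 0.002, 0], [0, 0, 0]], roll=[0, 0, 0, 0])

```text
t: 15.68
eef_pos: [0.5356, -0.1844, 0.0648]
ee_rot: [-1.571, -0.0, 3.14]
force: [-0.1, 0.1, -0.7]
width: 0.0369
```

Through the lower collar too, with no snag. Easing down to the seat until light contact.

Emit:
move_arm(jaw=[1, 1, 1, 1], offset=[[0, 0.003, 0], [0, 0.003, 0], [0, 0.002, 0], [0, 0, 0]], roll=[0, 0, 0, 0])

```text
t: 16.18
eef_pos: [0.5356, -0.1844, 0.0568]
ee_rot: [-1.571, -0.0, 3.14]
force: [0.3, 0.9, -1.5]
width: 0.0367
```

Emit:
move_arm(jaw=[1, 1], offset=[[0, 0.001, 0], [0, 0, 0]], roll=[0, 0])

```text
t: 16.42
eef_pos: [0.5357, -0.1844, 0.0561]
ee_rot: [-1.571, -0.0, 3.14]
force: [-0.2, 1.0, -1.7]
width: 0.0365
```

Emit:
move_arm(jaw=[1, 1], offset=[[0, 0.001, 0], [0, 0, 0]], roll=[0, 0])

```text
t: 16.68
eef_pos: [0.5358, -0.1844, 0.0551]
ee_rot: [-1.571, 0.0, 3.14]
force: [-0.0, -0.0, -1.3]
width: 0.0368
```

Emit:
move_arm(jaw=[1, 1], offset=[[0, 0.001, 0], [0, 0, 0]], roll=[0, 0])

```text
t: 16.92
eef_pos: [0.5358, -0.1844, 0.0542]
ee_rot: [-1.571, 0.0, 3.14]
force: [-0.6, 0.4, 2.2]
width: 0.0371
```

Run:
```python
from h import *
plan([.5357,-.1843,.054],3.14)
g=arm.grab_frame("scene");T=pose(g);u,v=proj(g,T,[.5357,-.1825,.05])[0].astype(int)
cv2.imwrite("pics/scn3.png",cv2.resize(g["pixels"][v-35:v+35,u-40:u+40],None,fx=8,fy=8,interpolation=cv2.INTER_CUBIC))
```

```text
t 16.93 pos [ 0.5358 -0.1844  0.0542] yaw 3.1397 q [ 0.01  0.35 -0.44  0.   -0.78 -0.02] tool offset [ 0.0001  0.0002 -0.0001] F [-0.6   0.45  2.18] w 0.0371
roll total -0.0003
```

View pics/scn3.png

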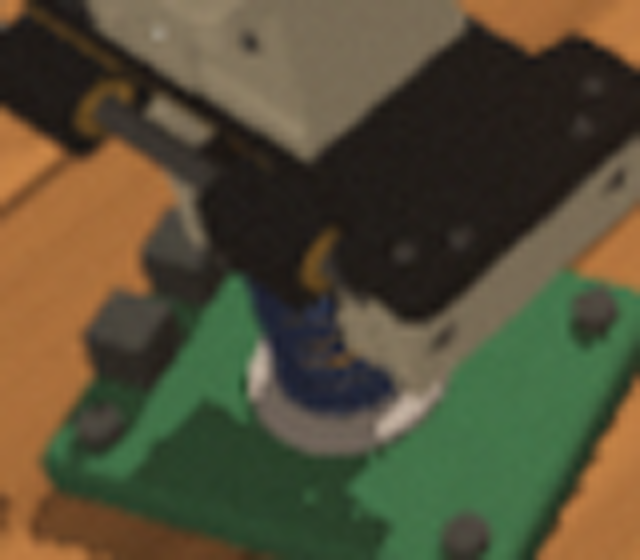

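Contact came at TCP z 54 mm, about 3 N above baseline, which puts the spring's bottom end at the 20 mm seat height. Releasing and retreating upward.

Emit:
move_arm(jaw=[0.5, 0.3, 0.2, 0.2, 0.2], offset=[[0, 0, 0], [0, 0, 0], [0, 0, 0], [0, 0, 0], [0, 0, 0]], roll=[0, 0, 0, 0, 0])

```text
t: 17.6
eef_pos: [0.5358, -0.1844, 0.0541]
ee_rot: [-1.571, 0.0, 3.14]
force: [-0.5, 0.3, 0.6]
width: 0.0691
```

Emit:
move_arm(jaw=[0.2, 0.2, 0.2, 0.2, 0.2], offset=[[0, -0.01, 0], [0, -0.03, 0], [0, -0.04, 0], [0, -0.04, 0], [0, -0.03, 0]], roll=[0, 0, 0, 0, 0])

```text
t: 18.23
eef_pos: [0.5361, -0.1845, 0.2069]
ee_rot: [-1.571, 0.002, 3.14]
force: [1.5, 0.6, 0.3]
width: 0.0699
```

Emit:
move_arm(jaw=[0.2, 0.2, 0.2], offset=[[0, 0, -0.045], [0, 0, -0.045], [0, 0, 0]], roll=[0, 0, 0])

```text
t: 18.6
eef_pos: [0.5361, -0.0922, 0.2052]
ee_rot: [-1.571, 0.002, -3.141]
force: [0.2, 0.4, 0.6]
width: 0.0702
```

Run:
```python
from h import *
plan([.5357,-.1843,.054],3.14)
g=arm.grab_frame("scene");T=pose(g);u,v=proj(g,T,[.5357,-.1825,.05])[0].astype(int)
b=cv2.resize(g["pixels"][v-35:v+35,u-40:u+40],None,fx=8,fy=8,interpolation=cv2.INTER_CUBIC)
t=np.linspace(0,6.283,100)
for z,c in ((.085,(0,255,0)),(.02,(0,0,255))):
    q=proj(g,T,np.c_[.5357+.0185*np.cos(t),-.1825+.0185*np.sin(t),0*t+z]);cv2.polylines(b,[((q-[u-40,v-35]+.4)*8).astype(np.int32)],True,c,1)
cv2.imwrite("pics/scn4.png",b);cv2.imwrite("pics/scn4f.png",g["pixels"])
f,T,s=wrist("w9")
for p in (f,g):
    for th in ("spring_top","spring_end","rod_seat"): print(th,arm.landmark_of(p,th)[:4])
```

```text
t 18.6 pos [ 0.5361 -0.0922  0.2052] yaw -3.1406 q [ 0.19  0.16 -0.31 -0.   -1.1  -0.19] tool offset [0.0007 0.1512 0.0921] F [0.18 0.35 0.59] w 0.0702
roll total -6.2806
spring_top [{'position': [0.5362, -0.1808, 0.0851], 'p': 0.86}]
spring_end [{'position': [0.5352, -0.1826, 0.0222], 'p': 0.62}]
rod_seat [{'position': [0.541, -0.1873, 0.0165], 'p': 0.93}]
spring_top [{'position': [0.5359, -0.1808, 0.0817], 'p': 0.91}, {'position': [0.4912, 0.1371, 0.0852], 'p': 0.83}, {'position': [0.6241, 0.2201, 0.0504], 'p': 0.51}, {'position': [0.4604, -0.3551, -0.0019], 'p': 0.35}]
spring_end [{'position': [0.489, 0.1372, 0.0016], 'p': 0.65}, {'position': [0.6206, 0.2192, 0.001], 'p': 0.55}, {'position': [0.5384, -0.1868, 0.0166], 'p': 0.49}]
rod_seat []
```

View pics/scn4.png

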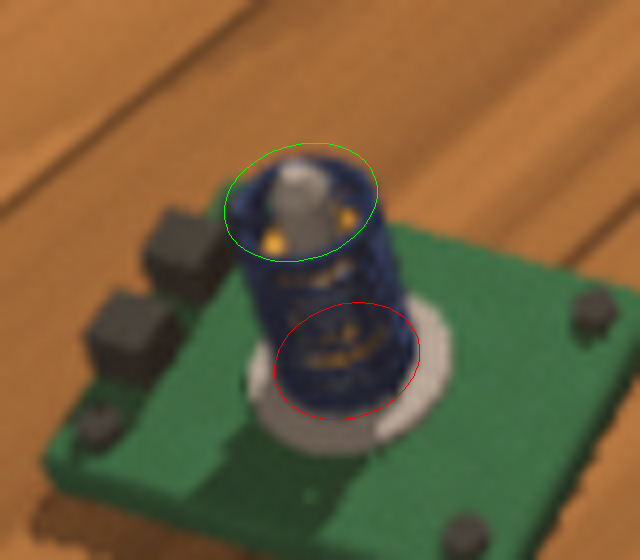

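View pics/w9.png

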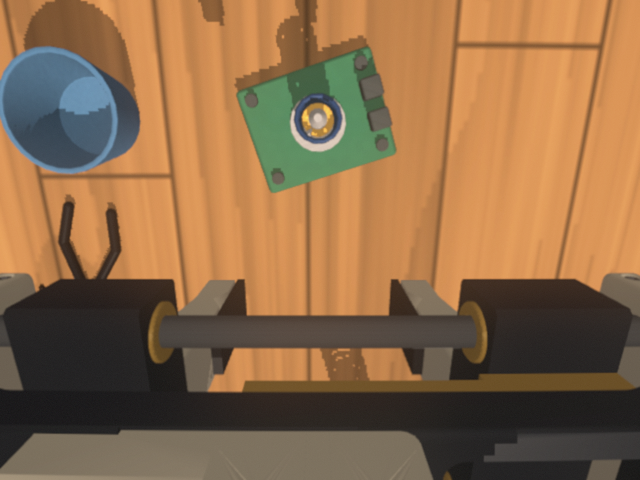

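View pics/scn4f.png

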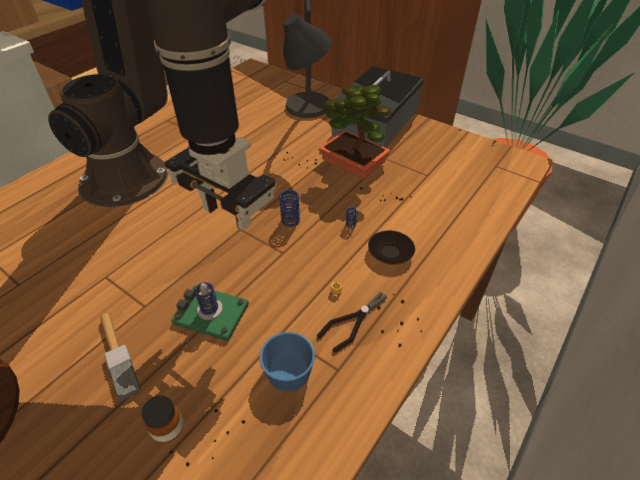

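The spring stands upright on the seat, its top at about (305,185) in the zoomed view with the rod tip poking out. The other items appear unmoved and the gripper is clear.

```bash
python3 -c "
from station import arm
print(arm.job_done())"
```

```text
the job is handed in; nothing more can be done
None
```

The blue spring is back on the press rod, standing on the seat at the foot with its bent-in wire end at the bottom. I handed the job in at about 18.7 s.

**How it went:** I picked the middle of the three blue springs; its top measured 64.8 mm high and it was about 36 mm across. The wrist camera showed both collar notches, at about 44° for the upper and 55° for the lower in world angles. I turned the tang to each one in turn, and it never snagged, so the back-and-forth twisting wasn't needed. The only real force was about 3 N when it touched the seat.

**Last checks:**
- **Seat contact:** it came at a tool height of 54 mm, which puts the spring's lower end at about 20 mm, the seat height.
- **Spring top:** the detector put it at 82–85 mm, against the expected 85 mm.
- **Upright and clear:** both camera views show it standing straight around the rod, the gripper well clear and the other things apparently unmoved.

**Disagreements:** while I held the spring, the camera views differed by 1–2 mm on its exact position in the gripper. The detector's spring-end and seat positions after release scattered by up to about 6 mm, more than its stated 4 mm. Neither seemed to affect the fit.

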